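# Re-lay the stripped-down parts for the rebuild

### The job

The four parts on the blue tray lie in the order in which they came off the machine, counted from the tray's red end. Move them to the green tray in reverse order, so that the part nearest the blue tray's red end lies farthest from the green tray's red end and so on, each standing upright in the middle of its own grey pad with the spacer block across the tray as before. Leave the other things lying round the trays where they are.

Things in the scene. Friction and masses are not known exactly. Their poses are not given: they have to be found in the camera images.
- collar_mid (a point): Black shaft clamp collar, a ring lying flat, 26 mm across, 10 mm high. Grasp across the outside. The point is at its centre, half-way up; its z axis points up. 
- bearing_mid (a point): Bright steel ball bearing, a ring lying flat, 26 mm across, 8 mm high. Grasp across the outside. The point is at its centre, half-way up; its z axis points up. 
- collet_mid (a point): Pale yellow pick collet standing on its round foot, 13 mm across at the foot (the lowest 8 mm), 28 mm high, tapering to an orange tip. Grasp it low, by the foot. The point is at its centre, half-way up; its z axis points up. 
- spacer_mid (a point): Light grey spacer block with two holes in its top, 20 x 50 x 25 mm high; its y axis runs along the 50 mm length, which lies across the tray (within about 0.1 rad). Grasp across the 50 mm length or the 20 mm width. The point is at its centre, half-way up; its z axis points up. 
- blue_tray: Blue tray: strip 66 x 200 x 12 mm high on low feet, fixed. Origin: centre of underside; y runs along it to its red end (left seen from the robot; 20 mm high), x across. Four grey pads, 38 along x 60 mm, at x = 0, y = -66, -22, 22, 66 mm, tops 14 mm above the worktop. Holds the four parts. Between the trays stands a vice (53 mm high), behind it a tall machine (from world x 0.64, y 0.03 to 0.26); a control box (about 0.1 m) is at x < 0.57, y < -0.08.
- green_tray: Green tray: strip 66 x 200 x 12 mm high on low feet, fixed. Origin: centre of underside; y runs along it to its red end (left seen from the robot; 20 mm high), x across. Four grey pads, 38 along x 60 mm, at x = 0, y = -66, -22, 22, 66 mm, tops 14 mm above the worktop. It is empty at the start.
- pad_collar: Plain grey pad, 60 x 38 x 2 mm, fixed on the blue tray; at the start the black clamp collar stands on it, and it stays behind when the part is gone, so it keeps the record of which place that part came from. Origin at the centre of its underside.
- pad_bearing: Plain grey pad, 60 x 38 x 2 mm, fixed on the blue tray; at the start the steel bearing stands on it, and it stays behind when the part is gone, so it keeps the record of which place that part came from. Origin at the centre of its underside.
- pad_collet: Plain grey pad, 60 x 38 x 2 mm, fixed on the blue tray; at the start the yellow collet stands on it, and it stays behind when the part is gone, so it keeps the record of which place that part came from. Origin at the centre of its underside.
- pad_spacer: Plain grey pad, 60 x 38 x 2 mm, fixed on the blue tray; at the start the spacer block stands on it, and it stays behind when the part is gone, so it keeps the record of which place that part came from. Origin at the centre of its underside.

How it is judged:
By the outcome, as a careful person would: the job done as asked, in the order asked, and still so for the second after the job is handed in, with the robot touching nothing.
It also fails if it takes over 112 s, if anything falls off the work surface, if the arm or the gripper's body presses on something with over 40 N, if the wrist force passes 120 N, or if a joint passes its speed limit or range.

### The arm

A 6-joint arm with a two-finger parallel gripper is mounted at the origin on a cart in front of the work surface, level with it; the furniture and walls round the work are solid. World frame = base frame: x ahead of the robot, y to its left, z up, the work surface at z = 0. Lengths are in mm, angles in rad, forces in N, time in s.
With the tool pointing down it reaches from about 300 to 825 mm from the base axis. Payload 5.4 kg.
Tool frame: the origin (TCP) lies at the very end of the fingers, on their centre line; the grasp point (between the pads) lies 19 mm behind it (env.hold_point_z is the distance from the TCP to the grasp point, in mm); z points along the fingers, y is the line along which they close (so a half turn about z gives the same grasp; the last joint's range is limited). The gripper opens to 92 mm and grips with 3 to 60 N. Pads are 20 mm wide; open, the fingers measure 128 mm over their backs; the gripper's body (75 mm by 189 mm) begins 69 mm behind the grasp point.
Start: joints at [1.006, 0.158, 1.597, -0, 1.386, -0.21], TCP at [199.765, 539.166, 179.001] pointing down, gripper open.
Joint ranges: [-2.91, 2.91], [-0.94, 2.29], [0.18, 2.7], [-1.29, 4.43], [0.17, 2.64], [-3, 3]. Speed limits (rad/s): [2.57, 2.57, 3.14, 3.14, 3.14, 3.14].

### API

Orientations are given as a rotation vector (axis times angle).
In Python, from rig import env, eyes gives the robot as it stands.
- The arm moves only by the tool step_arm, never from a script. Its argument "commands" is text: rows parted by semicolons, each of 5 numbers parted by spaces: the opening, from -1 (shut) to 1 (fully open), then the shift along the world's x, y, z in cm, then the turn about the world's z in rad. In form: fingers x y z turn; .... A call has 1 to 20 rows; each row shifts and turns the commanded pose from where the row before left it; what a row does not reach is not made up. A row lasts 1/12 s, in which the tool goes at most 41.7 mm and 7.16 degrees, less where a joint would pass 70% of its speed; a pose out of reach is approached as far as the arm can. A call with a gripper value outside its range is refused whole. The fingers move at their own pace and stop on an object; "squeeze" is the grip in N (left out, the last holds). Time passes only in rows, so rows that do not move let the fingers close. It gives the time, the measured TCP pose, the force, the opening and the grip force at its end, in the units of the state.
- env.sense(): the state, without advancing time (a new reading comes with each control period).
- eyes.read_camera(name): name is "scene" or "top" or "wrist"; returns a dict with "frame" (420x560x3 uint8, red, green, blue), "range_z" (420x560 float32, mm along the optical axis (not along the pixel's ray), 0 where there is no reading), "fx", "fy", "cx", "cy" (pixels), "view" (4x4, takes a point from world to camera coordinates). Camera axes: x right, y up, looking along -z (the intrinsics and any distortion apply to the point x, -y, -z); pixel columns grow to the right and rows downward; lengths in mm; the calibration is good to about 2 mm. A picture is of the moment at which its call begins.
- env.close_job(): hands the job in; it is judged then, once.
The state is a dict: "time_s": time; "q": joint angles; "joint_velocities": joint speeds; "effort": joint torques, N m; "eef_pos": TCP position; "orientation": TCP orientation; "wrist_force": force on the tool from outside, world axes, zero at the start; "torque": the same for the moment, N m; "grip_width": opening from 0.0 (shut) to 1.0 (fully open); "grip_force": force on a finger pad.
Only numpy, scipy, OpenCV 4.12 (cv2) and the standard library are available. Lean on these libraries where they do the work, as an engineer would, in place of code of your own. Each camera call takes 0.05 s, during which the arm holds its last target. There are 200 camera calls.

## Working session

There is one attempt and no reset: what is moved stays moved. The work goes in short steps, Python scripts to look and compute and a tool call to move; the robot and the scene stay as the last step left them, time stands still between calls to the robot, and variables do not carry over. Pictures are saved under pics/ and viewed, at most 14 in all, crops included, and the job is handed in when it is done.

Besides the shell and the picture viewer there is one more tool, called after "Call:" as name(argument=value, ...) on one line, values as JSON. step_arm: Moves the arm, as the interface text tells. Its arguments: {"type":"object","properties":{"commands":{"type":"string"},"squeeze":{"type":"number"}},"required":["commands"]}

```bash
mkdir -p pics; ls; cat > h.py <<'E'
import numpy as np, cv2
from rig import env, eyes
def save(c,n): cv2.imwrite(f'pics/{n}.png', cv2.cvtColor(c['frame'],cv2.COLOR_RGB2BGR))
def ray(c,u,v,z):
    T=np.linalg.inv(c['view']); d=np.array([(u-c['cx'])/c['fx'],-(v-c['cy'])/c['fy'],-1.0])
    d=T[:3,:3]@d; o=T[:3,3]; return o+d*(z-o[2])/d[2]
def pts(c):
    h,w=c['range_z'].shape; u,v=np.meshgrid(np.arange(w),np.arange(h)); r=c['range_z']
    P=np.stack([(u-c['cx'])/c['fx']*r,-(v-c['cy'])/c['fy']*r,-r,np.ones_like(r)],-1)
    return P@np.linalg.inv(c['view']).T
E
python3 - <<'E'
from h import *
for n in ('scene','top'):
    c=eyes.read_camera(n); save(c,n+'0'); np.savez(n+'0.npz',**c); print(c.keys(),c['fx'],c['cx'],c['cy'],c['view'].round(3).tolist())
print(env.sense(), env.hold_point_z)
E
```

```text
pics
dict_keys(['frame', 'range_z', 'fx', 'fy', 'cx', 'cy', 'view']) 419.37082651322584 273.91691737446706 210.58489187150647 [[0.687, -0.727, 0.006, -331.225], [0.545, 0.521, 0.657, -391.496], [-0.481, -0.448, 0.754, -927.719], [0.0, 0.0, 0.0, 1.0]]
dict_keys(['frame', 'range_z', 'fx', 'fy', 'cx', 'cy', 'view']) 387.8258159776879 273.55593726502923 207.71840545965273 [[-0.024, -0.999, 0.022, 69.678], [0.991, -0.02, 0.135, -553.14], [-0.134, 0.025, 0.991, -839.991], [0.0, 0.0, 0.0, 1.0]]
{'time_s': 0.1, 'q': array([ 1.00593045e+00,  1.59009628e-01,  1.59804177e+00,  2.14324168e-05,
        1.38621732e+00, -2.10124312e-01]), 'joint_velocities': array([ 0.00046199, -0.0013244 , -0.00131301,  0.00073225, -0.0008369 ,
        0.00013018]), 'effort': array([ 4.29742413e-04, -3.86509573e+01, -3.22958493e+01,  7.02385884e-02,
        3.39628011e-02, -4.18932515e-06]), 'eef_pos': array([199.42115332, 538.66864682, 178.13649338]), 'orientation': array([-5.54200324e-01, -3.09165959e+00,  2.42455512e-03]), 'wrist_force': array([-0.65756178,  0.0199866 , -0.84851483]), 'torque': array([-0.00551816,  0.08400265,  0.00871996]), 'grip_force': 0.0, 'grip_width': 0.9977807762222258} 18.700000000000003
```

View pics/top0.png

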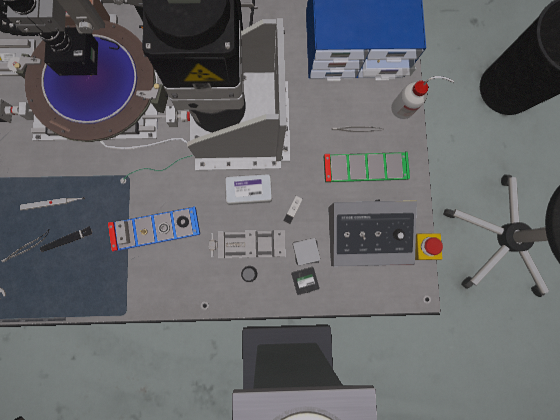

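View pics/scene0.png

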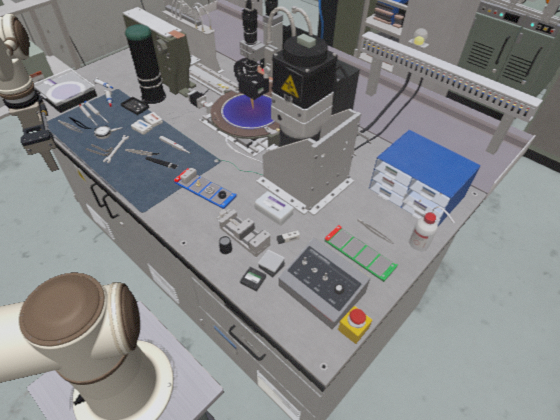

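```bash
cat > m.py <<'E'
from h import *
c=dict(np.load('top0.npz')); f=c['frame']
im=cv2.cvtColor(f,cv2.COLOR_RGB2BGR)
a=cv2.resize(im[195:260,95:215],None,fx=6,fy=6,interpolation=cv2.INTER_CUBIC)
cv2.imwrite('pics/crop0.png',a)
hsv=cv2.cvtColor(f,cv2.COLOR_RGB2HSV)
P=pts(c)
def tray(lo,hi,box):
    m=cv2.inRange(hsv,lo,hi); k=np.zeros_like(m); x0,y0,x1,y1=box; k[y0:y1,x0:x1]=m[y0:y1,x0:x1]
    r=cv2.inRange(hsv,(0,120,80),(8,255,255))|cv2.inRange(hsv,(172,120,80),(180,255,255)); kr=np.zeros_like(m); kr[y0:y1,x0:x1]=r[y0:y1,x0:x1]
    ys,xs=np.nonzero(k|kr); W=np.array([ray(c,x,y,12)[:2] for x,y in zip(xs,ys)],np.float32)
    ry,rx=np.nonzero(kr); R=np.mean([ray(c,x,y,20)[:2] for x,y in zip(rx,ry)],0)
    rect=cv2.minAreaRect(W); b=np.array(rect[0]); bx=cv2.boxPoints(rect)
    e=[bx[1]-bx[0],bx[2]-bx[1]]; l=max(e,key=np.linalg.norm); l=l/np.linalg.norm(l)
    if l@(R-b)<0:l=-l
    print(rect,'red',R,'yaw',np.arctan2(-l[0],l[1]), 'ends', [(b+l*s).round(0) for s in(-66,-22,22,66)])
tray((100,120,80),(125,255,255),(100,195,210,260))
tray((50,120,80),(80,255,255),(315,140,420,190))
for u,v in((155,228),(123,232),(145,231),(163,228),(183,222),(368,167),(250,188),(250,245)): print(u,v,P[v,u,:3].round(0))
for n,w in (('tcp',env.sense()['eef_pos']),):
    q=c['view']@np.r_[w,1]; print(q)
E
python3 m.py
```

```text
((515.6004028320312, 333.41046142578125), (67.60501861572266, 202.02398681640625), 9.687573432922363) red [499.84195256 423.39639288] yaw 0.16908015 ends [array([527., 268.]), array([519., 312.]), array([512., 355.]), array([504., 398.])]
((651.6810302734375, -166.1382598876953), (66.58811950683594, 199.8507537841797), 0.47455474734306335) red [649.15890999 -71.33799726] yaw 0.008282642 ends [array([ 652., -232.]), array([ 652., -188.]), array([ 651., -144.]), array([ 651., -100.])]
155 228 [516. 329.  13.]
123 232 [507. 393.  38.]
145 231 [509. 349.  23.]
163 228 [516. 311.  14.]
183 222 [529. 265.  15.]
368 167 [ 651. -169.   13.]
250 188 [601. 110.  38.]
250 245 [471. 111.  49.]
[-469.44255072 -342.53378823 -676.71408392    1.        ]
```

View pics/crop0.png

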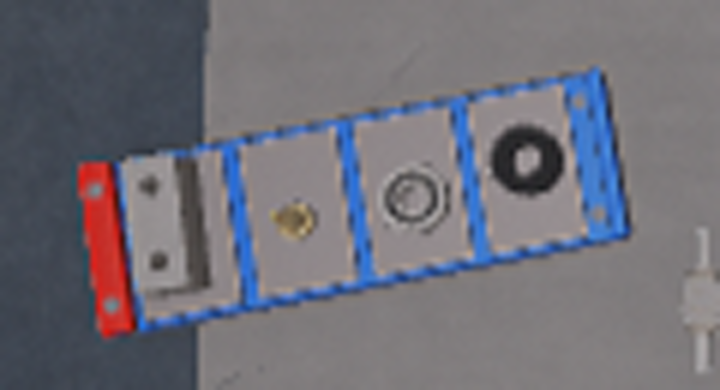

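```bash
python3 - <<'E'
from h import *
c=dict(np.load('top0.npz')); P=pts(c)
def st(n,b):
    x0,y0,x1,y1=b;Q=P[y0:y1,x0:x1,:3].reshape(-1,3);Q=Q[np.isfinite(Q).all(1)]
    print(n,Q.min(0).round(),Q.max(0).round(),np.percentile(Q[:,2],[50,90]).round())
    for h in (40,60,80,100):
        k=Q[Q[:,2]>h]
        if len(k):print('  >',h,k.min(0).round(),k.max(0).round())
st('box',(325,190,425,275));st('vice',(205,220,290,265));st('white',(222,170,275,206));st('small',(280,190,305,226));st('neargreen',(300,80,440,190))
E
```

```text
box [ 397. -305.   -5.] [600.  80. 905.] [55. 80.]
  > 40 [ 421. -277.   40.] [560.  80. 905.]
  > 60 [ 437. -268.   60.] [560.  80. 905.]
  > 80 [ 437. -250.   80.] [560.  80. 905.]
  > 100 [437.  80. 905.] [437.  80. 905.]
vice [427.  21.  -5.] [534. 218. 905.] [13. 50.]
  > 40 [437.  35.  40.] [505. 204. 905.]
  > 60 [437.  80. 905.] [437.  80. 905.]
  > 80 [437.  80. 905.] [437.  80. 905.]
  > 100 [437.  80. 905.] [437.  80. 905.]
white [437.  53.  -5.] [653. 178. 905.] [35. 38.]
  > 40 [437.  67.  40.] [625. 160. 905.]
  > 60 [437.  80. 905.] [437.  80. 905.]
  > 80 [437.  80. 905.] [437.  80. 905.]
  > 100 [437.  80. 905.] [437.  80. 905.]
small [437. -17.  -4.] [602.  80. 905.] [ 1. 22.]
  > 40 [437.  80. 905.] [437.  80. 905.]
  > 60 [437.  80. 905.] [437.  80. 905.]
  > 80 [437.  80. 905.] [437.  80. 905.]
  > 100 [437.  80. 905.] [437.  80. 905.]
neargreen [ 437. -757. -814.] [1262.   80.  905.] [ 1. 16.]
  > 40 [ 437. -291.   40.] [825.  80. 905.]
  > 60 [ 437. -291.   60.] [825.  80. 905.]
  > 80 [ 437. -291.   80.] [825.  80. 905.]
  > 100 [ 437. -280.  100.] [815.  80. 905.]
```

Call:
step_arm(commands="1 3.1 -2.1 0 -0.105;1 3.1 -2.1 0 -0.105;1 3.1 -2.1 0 -0.105;1 3.1 -2.1 0 -0.105;1 3.1 -2.1 0 -0.105;1 3.1 -2.1 0 -0.105;1 3.1 -2.1 0 -0.105;1 3.1 -2.1 0 -0.105;1 3.1 -2.1 0 -0.105;1 3.1 -1.6 0 -0.105;1 0 0 0 0;1 0 0 0 0;1 0 0 0 0")

```text
time_s: 1.18
eef_pos: [508.9, 334.4, 178.4]
orientation: [-2.028, -2.398, 0.002]
wrist_force: [-0.0, 0.8, -0.3]
grip_width: 1.0
grip_force: 0.0
```

```bash
python3 - <<'E'
from h import *
c=eyes.read_camera('wrist'); save(c,'w1'); np.savez('w1.npz',**c); T=np.linalg.inv(c['view']);print(T.round(3),c['fx'])
for w in ((515.6,333.4,14),): 
    q=c['view']@np.r_[w,1]; print(q)
E
```

```text
[[ 9.86000e-01 -1.59000e-01 -4.50000e-02  4.95914e+02]
 [ 1.65000e-01  9.47000e-01  2.76000e-01  4.12632e+02]
 [-1.00000e-03 -2.79000e-01  9.60000e-01  3.83469e+02]
 [ 0.00000e+00  0.00000e+00  0.00000e+00  1.00000e+00]] 290.77161804832593
[   6.78600032   25.11245026 -377.48647103    1.        ]
```

View pics/w1.png

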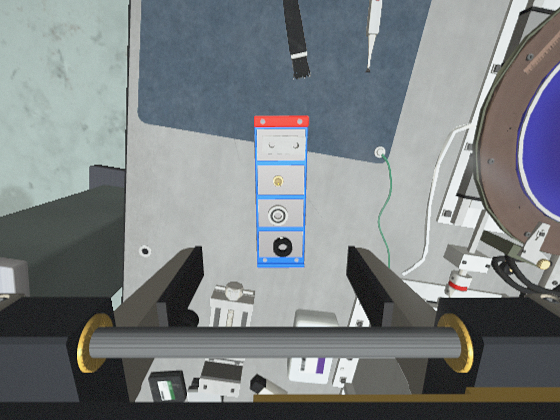

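```bash
cat > m2.py <<'E'
from h import *
c=dict(np.load('w1.npz')); f=c['frame']; hsv=cv2.cvtColor(f,cv2.COLOR_RGB2HSV)
cv2.imwrite('pics/crop1.png',cv2.resize(cv2.cvtColor(f,cv2.COLOR_RGB2BGR)[110:275,245:320],None,fx=3.6,fy=3.6,interpolation=cv2.INTER_CUBIC))
def world(m,z,box):
    x0,y0,x1,y1=box; k=np.zeros_like(m); k[y0:y1,x0:x1]=m[y0:y1,x0:x1]; v,u=np.nonzero(k)
    return np.array([ray(c,a,b,z)[:2] for a,b in zip(u,v)],np.float32)
tr=cv2.inRange(hsv,(100,120,80),(125,255,255)); red=cv2.inRange(hsv,(0,120,80),(8,255,255))|cv2.inRange(hsv,(172,120,80),(180,255,255))
W=world(tr|red,12,(240,100,320,275)); r=cv2.minAreaRect(W); print('tray',r)
b=np.array(r[0]); bx=cv2.boxPoints(r); l=max([bx[1]-bx[0],bx[2]-bx[1]],key=np.linalg.norm); l/=np.linalg.norm(l); l=l if l[1]>0 else -l; x=np.array([l[1],-l[0]]); print('yaw',np.arctan2(-l[0],l[1]))
def rep(n,W):
    p=cv2.minEnclosingCircle(W)[0]; q=cv2.minAreaRect(W); d=np.array(q[0])-b; print(n,len(W),'circ',np.round(p,1),'rect',np.round(q[0],1),np.round(q[1],1),round(q[2],1),'tray xy',(d@x).round(1),(d@l).round(1))
rep('collar',world(cv2.inRange(hsv,(0,0,0),(180,255,70)),22,(262,230,303,262)))
rep('collet',world(cv2.inRange(hsv,(10,60,80),(35,255,255)),28,(262,168,300,196)))
g=cv2.cvtColor(f,cv2.COLOR_RGB2GRAY)
print(g[214,258:304]); print(g[196:232,278]); print(g[145,252:310]);print(g[128:164,282])
E
python3 m2.py
```

```text
tray ((516.5822143554688, 333.0947570800781), (66.0041732788086, 201.5748748779297), 9.536247253417969)
yaw 0.16643898
collar 233 circ [529.7 268.4] rect [530.3 268.5] [22.8 24.4] 9.5 tray xy 2.8 -65.9
collet 67 circ [508.9 355.8] rect [508.6 355.9] [11.  11.1] 9.5 tray xy -4.1 23.8
[168 196 198 198 200 197 195 198 197 196 227 231 178  97  96 232 221 200
 197 197 198 196 194 227 236 126  74 167 228 223 200 198 196 197 200 198
 198 196 197 195 196 197 197 196 208 121]
[153 153 132 174 207 204 203 203 175 129 195 233 191  90 165 225 215 197
 198 193 201 174 129 177 212 153  87 186 232 216 175 147 141 145 129 168]
[184 190 123 126 126 219 214 215 215 214 217 220 219 220 221 223 215 138
 212 219 217 217 196 217 217 217 218 220 219 218 219 218 218 217 218 218
 217 216 217 216 225 217 217 217 223 131  90 214 216 216 218 217 222 171
 131 110 102 103]
[148 191 221 215 215 215 217 192 198 221 219 219 218 216 218 216 219 219
 222 221 221 220 218 220 219 216 214 214 211 211 212 219 197 154 161 158]
```

```bash
sleep 1
```

```text
(no output)
```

View pics/crop1.png

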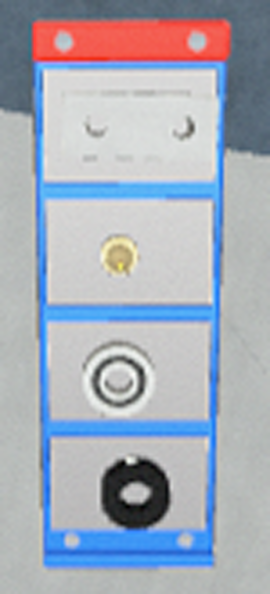

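```bash
cat >> m2.py <<'E'
print('----')
for n,u,v,z in (('bearing',277.8,215.6,22),('h1',271.7,145,39),('h2',296.1,145.3,39),('spacer',283.9,145.1,39)):
    p=ray(c,u,v,z)[:2]; d=p-b; print(n,p.round(1),(d@x).round(1),(d@l).round(1))
s=env.sense(); print(s['eef_pos'],s['q'])
E
python3 m2.py | sed '1,/----/d'
```

```text
bearing [516.8 310. ] -3.6 -22.9
h1 [494.7 397.1] -11.0 66.7
h2 [522.5 401.4] 17.1 66.4
spacer [508.6 399.3] 3.0 66.6
[508.56124372 334.80461036 178.60152534] [3.83728104e-01 2.46325922e-01 1.49630755e+00 4.56409701e-04
 1.40010808e+00 2.15719744e-01]
```

Call:
step_arm(commands="0.1 1.1 -3.3 0 0;0.1 1.04 -3.3 0 0;0.1 0 0 -3 0;0.1 0 0 -3 0;0.1 0 0 -3 0;0.1 0 0 -3 0;0.1 0 0 -2 0;0.1 0 0 0 0;0.1 0 0 0 0;0.1 0 0 0 0", squeeze=20)

```text
time_s: 2.07
eef_pos: [531.9, 269.2, 40.9]
orientation: [2.027, 2.398, 0.004]
wrist_force: [0.5, -0.2, 0.5]
grip_width: 0.548
grip_force: 0.0
```

Call:
step_arm(commands="0.1 -0.1 0 -1.2 0;0.1 0 0 -1.1 0;0.1 0 0 0 0;0.1 0 0 0 0;0.1 0 0 0 0")

```text
time_s: 2.48
eef_pos: [530.3, 268.2, 16.1]
orientation: [-2.03, -2.398, -0.0]
wrist_force: [-0.3, 0.9, 0.1]
grip_width: 0.549
grip_force: 0.0
```

```bash
python3 - <<'E'
from h import *
c=eyes.read_camera('wrist'); save(c,'w2'); s=env.sense(); print(s['eef_pos'],s['wrist_force'])
E
```

```text
[530.47919577 268.22857236  16.3187844 ] [0.99386563 0.85815369 0.33197491]
```

View pics/w2.png

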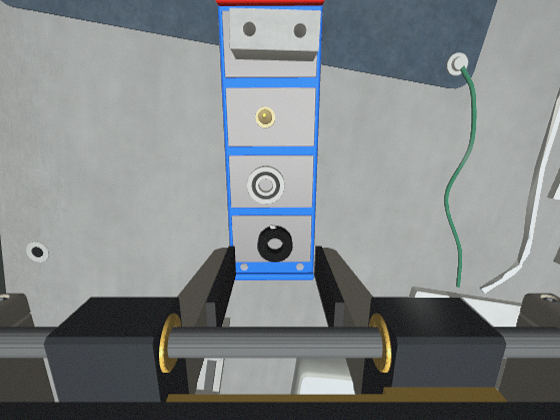

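Call:
step_arm(commands="-1 0 0 0 0;-1 0 0 0 0;-1 0 0 0 0;-1 0 0 0 0;-1 0 0 0 0;-1 0 0 0 0", squeeze=20)

```text
time_s: 3.03
eef_pos: [530.2, 268.2, 16.1]
orientation: [2.03, 2.398, 0.0]
wrist_force: [0.3, 0.4, -0.5]
grip_width: 0.138
grip_force: 0.0
```

```bash
python3 - <<'E'
from h import *
c=eyes.read_camera('wrist'); save(c,'w3'); s=env.sense(); print(s['eef_pos'],s['grip_width'],s['grip_force'])
E
```

```text
[530.18287915 268.17190572  16.04939327] 0.09575947103415346 0.0
```

View pics/w3.png

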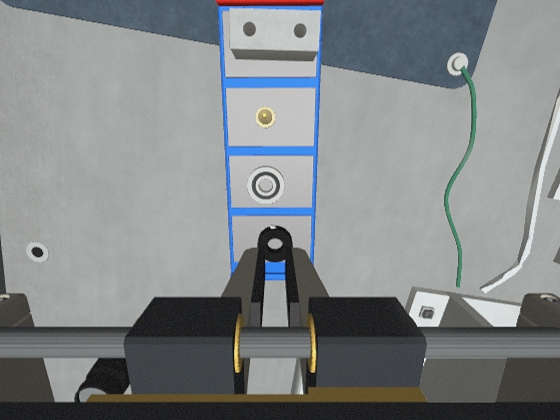

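```bash
python3 - <<'E'
from h import *
c=eyes.read_camera('wrist'); np.savez('w3.npz',**c); P=pts(c)[...,:3]
q=c['view']@np.array([530.2,268.2,16.05,1]); print('tcp px',c['cx']+c['fx']*q[0]/-q[2],c['cy']-c['fy']*q[1]/-q[2])
for v in range(225,300,5): print(v,[P[v,u].round(0).tolist() for u in (252,262,275,290,298)])
E
```

```text
tcp px 274.8740016407865 240.98798519487835
225 [[511.0, 277.0, 13.0], [519.0, 278.0, 13.0], [528.0, 280.0, 15.0], [539.0, 282.0, 14.0], [545.0, 283.0, 13.0]]
230 [[512.0, 273.0, 13.0], [519.0, 275.0, 14.0], [528.0, 279.0, 23.0], [540.0, 278.0, 14.0], [546.0, 279.0, 14.0]]
235 [[512.0, 269.0, 13.0], [520.0, 274.0, 23.0], [529.0, 275.0, 22.0], [541.0, 275.0, 16.0], [547.0, 274.0, 12.0]]
240 [[513.0, 265.0, 13.0], [520.0, 270.0, 23.0], [530.0, 268.0, 13.0], [540.0, 274.0, 23.0], [548.0, 271.0, 14.0]]
245 [[514.0, 261.0, 14.0], [520.0, 277.0, 51.0], [531.0, 264.0, 14.0], [541.0, 270.0, 23.0], [548.0, 267.0, 13.0]]
250 [[515.0, 276.0, 57.0], [521.0, 278.0, 59.0], [531.0, 261.0, 17.0], [538.0, 279.0, 57.0], [542.0, 280.0, 57.0]]
255 [[515.0, 276.0, 65.0], [521.0, 278.0, 68.0], [532.0, 261.0, 24.0], [537.0, 279.0, 64.0], [542.0, 280.0, 64.0]]
260 [[516.0, 276.0, 72.0], [521.0, 278.0, 73.0], [532.0, 255.0, 22.0], [537.0, 280.0, 72.0], [541.0, 280.0, 71.0]]
265 [[516.0, 276.0, 78.0], [522.0, 278.0, 80.0], [534.0, 247.0, 12.0], [536.0, 280.0, 78.0], [541.0, 280.0, 78.0]]
270 [[517.0, 276.0, 84.0], [522.0, 277.0, 85.0], [535.0, 242.0, 11.0], [536.0, 280.0, 85.0], [540.0, 281.0, 85.0]]
275 [[517.0, 278.0, 92.0], [522.0, 278.0, 91.0], [535.0, 240.0, 16.0], [536.0, 280.0, 90.0], [540.0, 281.0, 91.0]]
280 [[518.0, 277.0, 96.0], [522.0, 278.0, 96.0], [537.0, 227.0, -0.0], [536.0, 280.0, 96.0], [539.0, 281.0, 96.0]]
285 [[518.0, 277.0, 100.0], [522.0, 278.0, 100.0], [538.0, 222.0, -2.0], [535.0, 280.0, 100.0], [539.0, 281.0, 100.0]]
290 [[518.0, 277.0, 105.0], [523.0, 278.0, 105.0], [539.0, 218.0, -0.0], [535.0, 280.0, 104.0], [538.0, 281.0, 105.0]]
295 [[518.0, 277.0, 109.0], [523.0, 278.0, 109.0], [540.0, 213.0, -1.0], [535.0, 280.0, 108.0], [538.0, 281.0, 110.0]]
```

```bash
python3 - <<'E'
from h import *
c=dict(np.load('w3.npz')); P=pts(c)[...,:3]
for v in range(240,250): print(v,[(u,P[v,u].round(0).tolist()) for u in range(254,300,1) if 35<P[v,u,2]<70][:14])
c=eyes.read_camera('scene'); np.savez('s3.npz',**c)
q=c['view']@np.array([530.2,268.2,16.05,1]); u=c['cx']+c['fx']*q[0]/-q[2];v=c['cy']-c['fy']*q[1]/-q[2]; print(u,v)
u,v=int(u),int(v); im=cv2.cvtColor(c['frame'],cv2.COLOR_RGB2BGR)[v-60:v+40,u-65:u+65]
cv2.imwrite('pics/s3.png',cv2.resize(im,None,fx=6,fy=6,interpolation=cv2.INTER_CUBIC))
E
```

```text
240 []
241 []
242 []
243 []
244 []
245 [(262, [520.0, 277.0, 51.0]), (263, [521.0, 277.0, 51.0]), (264, [522.0, 277.0, 50.0]), (265, [522.0, 278.0, 52.0]), (266, [523.0, 278.0, 51.0]), (267, [524.0, 278.0, 51.0]), (282, [533.0, 280.0, 51.0]), (283, [533.0, 279.0, 50.0]), (284, [534.0, 280.0, 50.0]), (285, [535.0, 279.0, 50.0]), (286, [535.0, 280.0, 50.0]), (287, [536.0, 280.0, 51.0])]
246 [(262, [520.0, 278.0, 53.0]), (263, [521.0, 278.0, 52.0]), (264, [522.0, 278.0, 53.0]), (265, [522.0, 278.0, 53.0]), (266, [523.0, 278.0, 53.0]), (267, [524.0, 278.0, 53.0]), (282, [533.0, 279.0, 52.0]), (283, [533.0, 280.0, 53.0]), (284, [534.0, 280.0, 53.0]), (285, [535.0, 280.0, 52.0]), (286, [535.0, 280.0, 53.0]), (287, [536.0, 280.0, 52.0])]
247 [(254, [516.0, 276.0, 52.0]), (255, [516.0, 276.0, 52.0]), (256, [517.0, 276.0, 53.0]), (257, [518.0, 276.0, 51.0]), (258, [518.0, 276.0, 51.0]), (259, [519.0, 276.0, 52.0]), (260, [519.0, 276.0, 51.0]), (261, [520.0, 277.0, 52.0]), (262, [521.0, 278.0, 55.0]), (263, [521.0, 278.0, 55.0]), (264, [522.0, 278.0, 55.0]), (265, [522.0, 277.0, 53.0]), (266, 
[... 211 characters left out ...]
9.0, 276.0, 52.0]), (260, [519.0, 276.0, 53.0]), (261, [520.0, 276.0, 53.0]), (262, [521.0, 277.0, 55.0]), (263, [521.0, 277.0, 55.0]), (264, [522.0, 278.0, 56.0]), (265, [522.0, 278.0, 55.0]), (266, [523.0, 278.0, 56.0]), (267, [524.0, 278.0, 56.0])]
249 [(254, [516.0, 276.0, 55.0]), (255, [516.0, 276.0, 55.0]), (256, [517.0, 276.0, 54.0]), (257, [518.0, 276.0, 55.0]), (258, [518.0, 276.0, 55.0]), (259, [519.0, 276.0, 55.0]), (260, [520.0, 276.0, 55.0]), (261, [520.0, 277.0, 57.0]), (262, [521.0, 277.0, 56.0]), (263, [521.0, 278.0, 57.0]), (264, [522.0, 278.0, 57.0]), (265, [522.0, 278.0, 58.0]), (266, [523.0, 278.0, 57.0]), (267, [524.0, 278.0, 57.0])]
221.26996300746532 195.10357567875315
```

View pics/s3.png

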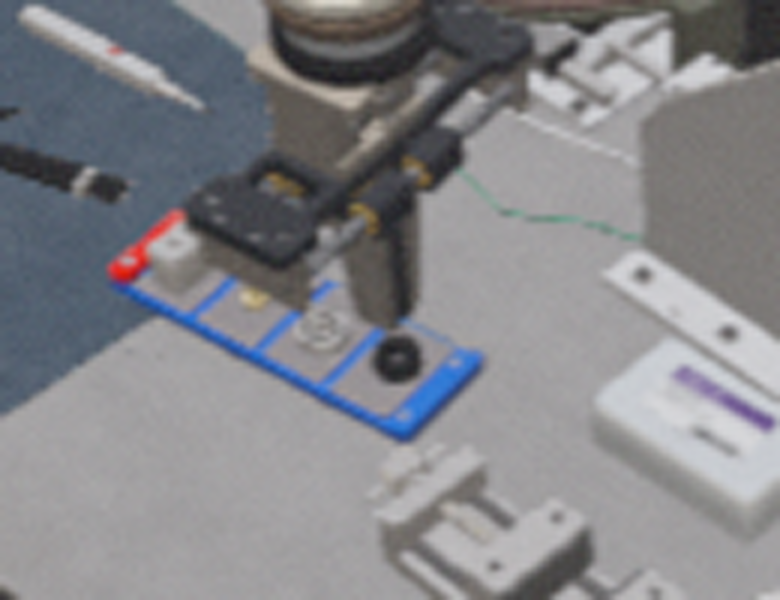

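The picture shows the finger tips hanging about 34 mm above the reported TCP (tips at z≈50 while the reading is 16), clear above the collar at (395,355). So I open, go lower and check the real tip height.

Call:
step_arm(commands="0.1 0 0 0 0;0.1 0 0 0 0;0.1 0 0 0 0;0.1 0 0 0 0;0.1 0 0 0 0;0.1 0 0 -1 0;0.1 0 0 -1 0;0.1 0 0 -0.7 0;0.1 0 0 0 0;0.1 0 0 0 0")

```text
time_s: 4.02
eef_pos: [529.1, 267.9, -12.3]
orientation: [-2.029, -2.397, 0.003]
wrist_force: [0.1, -0.3, 0.6]
grip_width: 0.549
grip_force: 0.0
```

```bash
cat > tip.py <<'E'
from h import *
c=eyes.read_camera('wrist'); P=pts(c)[...,:3]; s=env.sense(); e=s['eef_pos']; print('eef',e.round(1),s['wrist_force'].round(1),s['grip_width'])
# finger front-face pixels: lowest depth points per column near the finger tips
import sys
y0=float(sys.argv[1]) if len(sys.argv)>1 else 9
R=c['range_z']; rows=[]
for u in range(150,420,2):
    col=R[150:300,u]; j=np.diff(col); k=np.where(j<-12)[0]
    if len(k): v=150+k[0]+1; rows.append((u,v,*P[v+1,u].round(0)))
for r in rows[::3]: print(*r)
save(c,'tip%d'%int(s['time_s']*100))
E
python3 tip.py
```

```text
eef [529.9 268.1 -11.5] [-0.5  0.3  0.1] 0.5485654012010005
150 174 439.0 305.0 -1.0
156 297 489.0 293.0 117.0
162 297 491.0 294.0 117.0
168 297 493.0 294.0 117.0
174 168 454.0 311.0 -1.0
180 292 487.0 273.0 81.0
186 211 464.0 283.0 -1.0
192 251 471.0 255.0 1.0
198 258 476.0 250.0 0.0
204 256 480.0 251.0 -2.0
210 254 490.0 271.0 35.0
216 249 492.0 271.0 28.0
222 247 495.0 272.0 25.0
230 205 496.0 297.0 14.0
246 219 507.0 289.0 12.0
254 253 515.0 266.0 13.0
262 213 516.0 294.0 12.0
272 219 523.0 291.0 11.0
286 237 535.0 281.0 13.0
300 222 542.0 292.0 11.0
310 163 541.0 331.0 13.0
320 245 555.0 283.0 25.0
326 185 556.0 317.0 -1.0
332 248 562.0 284.0 28.0
338 253 564.0 284.0 35.0
344 229 575.0 289.0 -1.0
350 268 566.0 284.0 55.0
356 233 584.0 287.0 -1.0
362 161 576.0 336.0 -2.0
368 291 568.0 286.0 79.0
374 297 553.0 305.0 117.0
380 249 603.0 278.0 0.0
386 217 602.0 302.0 -1.0
392 297 559.0 305.0 116.0
398 297 560.0 306.0 117.0
404 223 616.0 300.0 -1.0
410 246 624.0 284.0 -0.0
416 177 614.0 332.0 -0.0
```

Call:
step_arm(commands="0.1 0 0 -0.4 0;0.1 0 0 -0.35 0;0.1 0 0 0 0;0.1 0 0 0 0;0.1 0 0 0 0;-1 0 0 0 0;-1 0 0 0 0;-1 0 0 0 0;-1 0 0 0 0;-1 0 0 0 0;-1 0 0 0 0", squeeze=20)

```text
time_s: 4.98
eef_pos: [530.3, 268.2, -18.4]
orientation: [2.03, 2.398, 0.0]
wrist_force: [0.6, 0.4, 0.6]
grip_width: 0.265
grip_force: 20.0
```

Call:
step_arm(commands="-1 0 0 2 0;-1 0 0 4 0;-1 0 0 4 0;-1 0 0 4 0;-1 -0.3 -3.6 0 0;-1 -0.4 -3.6 0 0;-1 -0.4 -3.6 0 0;-1 -0.4 -3.6 0 0;-1 -0.4 -3.6 0 0;-1 -0.4 -3.6 0 0;-1 -0.4 -3.6 0 0;-1 -0.3 -3.8 0 0;-1 0 -3.8 0 0;-1 3.8 -0.9 0 0;-1 3.8 -0.9 0 0;-1 3.8 -0.9 0 0;-1 3.7 -0.9 0 0;-1 0 0 0 0;-1 0 0 0 0;-1 0 0 0 0")

```text
time_s: 6.65
eef_pos: [650.4, -95.5, 120.9]
orientation: [-2.029, -2.397, 0.001]
wrist_force: [-0.6, -0.5, -0.0]
grip_width: 0.264
grip_force: 20.0
```

```bash
python3 - <<'E'
from h import *
c=eyes.read_camera('wrist'); save(c,'w4'); np.savez('w4.npz',**c); s=env.sense(); print(s['eef_pos'],s['grip_width'],s['grip_force'],s['q'])
E
```

```text
[650.27604532 -95.38633222 121.61654828] 0.26267544941721943 20.000032366951928 [-3.29104177e-01  4.11851445e-01  1.40384369e+00 -2.67405086e-06
  1.32649629e+00 -4.95332421e-01]
```

View pics/w4.png

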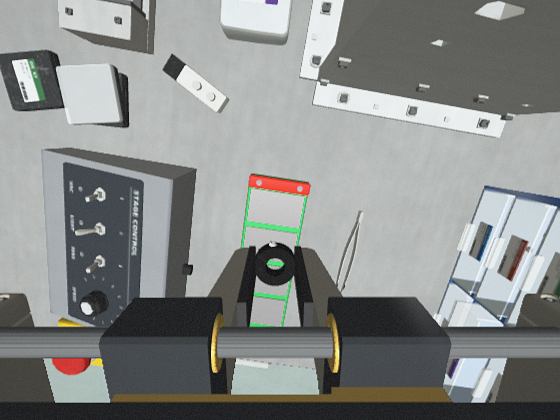

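```bash
python3 - <<'E'
from h import *
c=dict(np.load('w4.npz')); f=c['frame']; hsv=cv2.cvtColor(f,cv2.COLOR_RGB2HSV)
def W(m,z,b):
    x0,y0,x1,y1=b; k=np.zeros_like(m); k[y0:y1,x0:x1]=m[y0:y1,x0:x1]; v,u=np.nonzero(k); return np.array([ray(c,a,d,z)[:2] for a,d in zip(u,v)],np.float32)
red=cv2.inRange(hsv,(0,120,80),(8,255,255))|cv2.inRange(hsv,(172,120,80),(180,255,255))
r=cv2.minAreaRect(W(red,20,(235,165,320,200)));print('red',r)
g=cv2.inRange(hsv,(45,110,80),(80,255,255))
for n,b in (('edge line pads1/2',(255,218,290,238)),('left',(235,195,249,225)),('right',(298,195,315,240))):
    q=W(g,12,b); print(n,len(q),q.mean(0).round(1),q.min(0).round(1),q.max(0).round(1))
E
```

```text
red ((650.64794921875, -70.06858825683594), (65.12451934814453, 12.399723052978516), 0.7199394106864929)
edge line pads1/2 162 [ 651.5 -120.6] [ 631.6 -123.5] [ 671.2 -117.7]
left 72 [ 620.2 -108.2] [ 618.6 -122.5] [623.9 -88.5]
right 91 [ 682.4 -104. ] [ 676.8 -130.2] [683.9 -78.9]
```

Call:
step_arm(commands="-1 0.1 -0.36 -3.5 0;-1 0 0 -4 0;-1 0 0 -3.5 0;-1 0 0 -1.5 0;-1 0 0 -1 0;-1 0 0 -0.4 0;-1 0 0 0 0;-1 0 0 0 0;-1 0 0 0 0")

```text
time_s: 7.45
eef_pos: [654.1, -100.0, -14.9]
orientation: [2.027, 2.395, 0.002]
wrist_force: [-0.4, 0.3, 0.0]
grip_width: 0.266
grip_force: 20.0
```

Call:
step_arm(commands="-1 0 0 -0.15 0;-1 0 0 0 0;-1 0 0 0 0")

```text
time_s: 7.7
eef_pos: [652.6, -99.6, -18.4]
orientation: [2.029, 2.397, 0.001]
wrist_force: [-0.4, -0.7, 1.3]
grip_width: 0.266
grip_force: 20.0
```

Call:
step_arm(commands="-0.15 -0.1 0 0 0;-0.15 0 0 0 0;-0.15 0 0 0 0;-0.15 0 0 1 0;-0.15 0 0 3 0;-0.15 0 0 4 0;-0.15 0 0 4 0;-0.15 -3.8 0.9 2 0;-0.1 -3.8 0.9 0 0;-0.1 -3.8 0.9 0 0;-0.1 -3.0 0.9 0 0;-0.1 0 0 0 0;-0.1 0 0 0 0")

```text
time_s: 8.78
eef_pos: [508.1, -63.4, 120.5]
orientation: [2.029, 2.398, 0.0]
wrist_force: [-0.3, 1.0, 1.2]
grip_width: 0.445
grip_force: 0.0
```

```bash
python3 - <<'E'
from h import *
c=eyes.read_camera('top'); np.savez('t5.npz',**c); f=c['frame']
im=cv2.cvtColor(f,cv2.COLOR_RGB2BGR)[135:200,305:425]
cv2.imwrite('pics/t5.png',cv2.resize(im,None,fx=5,fy=5,interpolation=cv2.INTER_CUBIC))
s=env.sense(); print(s['eef_pos'],s['time_s'])
E
```

```text
[509.72682273 -64.12501314 121.04371709] 8.8333
```

View pics/t5.png

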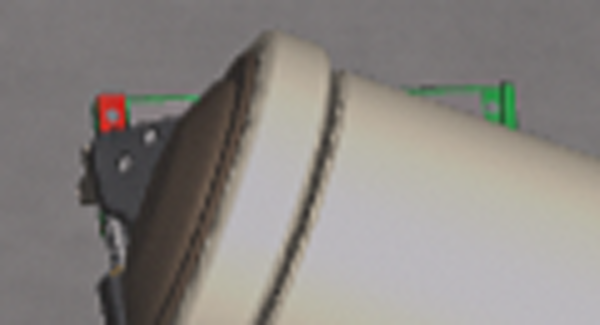

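Call:
step_arm(commands="0.1 0 3.8 0 0;0.1 0 3.8 0 0;0.1 0 3.8 0 0;0.1 0 3.8 0 0;0.1 0 3.8 0 0;0.1 0 3.8 0 0;0.1 0.3 3.8 0 0;0.1 0.4 3.8 0 0;0.1 0 3.8 0 0;0.1 0 3.2 0 0;0.1 0 0 -3.5 0;0.1 0 0 -3.5 0;0.1 0 0 -3 0;0.1 0 0 -2 0;0.1 0 0 0 0;0.1 0 0 0 0;0.1 0 0 0 0;0.1 0 0 0 0")

```text
time_s: 10.33
eef_pos: [518.6, 310.9, 2.5]
orientation: [2.028, 2.396, 0.006]
wrist_force: [-1.5, 0.2, -0.4]
grip_width: 0.551
grip_force: 0.0
```

Call:
step_arm(commands="0.1 -0.1 -0.1 -1 0;0.1 0 0 -1.1 0;0.1 0 0 0 0;0.1 0 0 0 0;0.1 0 0 0 0;-1 0 0 0 0;-1 0 0 0 0;-1 0 0 0 0;-1 0 0 0 0;-1 0 0 0 0;-1 0 0 0 0")

```text
time_s: 11.25
eef_pos: [514.9, 309.1, -21.2]
orientation: [-2.029, -2.398, 0.001]
wrist_force: [0.7, 0.2, -0.1]
grip_width: 0.264
grip_force: 20.0
```

Call:
step_arm(commands="-1 0 0 2 0;-1 0 0 4 0;-1 0 0 4 0;-1 0 0 4 0;-1 -0.5 -3.7 0 0;-1 -0.5 -3.7 0 0;-1 0 -3.7 0 0;-1 0 -3.7 0 0;-1 0 -3.7 0 0;-1 0 -3.7 0 0;-1 0 -3.7 0 0;-1 0 -3.7 0 0;-1 0 -3.7 0 0;-1 0 -3.7 0 0;-1 2.9 -1.7 0 0;-1 2.9 -1.7 0 0;-1 2.9 -1.6 0 0;-1 2.9 -1.6 0 0;-1 3 -1.7 0 0;-1 0 0 0 0")

```text
time_s: 12.92
eef_pos: [653.7, -146.8, 116.3]
orientation: [-2.032, -2.395, 0.001]
wrist_force: [0.1, 0.1, -0.9]
grip_width: 0.265
grip_force: 20.0
```

Call:
step_arm(commands="-1 0 0 0 0;-1 0 0 0 0;-1 0 0 0 0")

```text
time_s: 13.17
eef_pos: [650.1, -143.0, 119.1]
orientation: [-2.028, -2.398, 0.0]
wrist_force: [-0.0, -0.4, 0.0]
grip_width: 0.262
grip_force: 20.0
```

```bash
python3 - <<'E'
from h import *
c=eyes.read_camera('wrist'); save(c,'w6'); np.savez('w6.npz',**c); s=env.sense(); print(s['eef_pos'],s['grip_width'],s['grip_force'])
E
```

```text
[ 650.24240971 -143.03895571  119.40436341] 0.2681858313094369 19.99994261597749
```

View pics/w6.png

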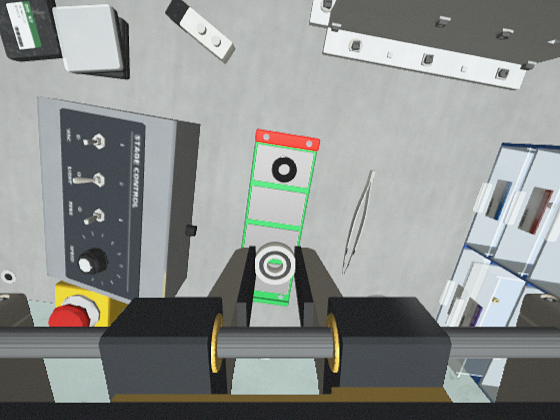

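```bash
python3 - <<'E'
from h import *
c=dict(np.load('w6.npz')); f=c['frame']; hsv=cv2.cvtColor(f,cv2.COLOR_RGB2HSV)
def W(m,z,b):
    x0,y0,x1,y1=b; k=np.zeros_like(m); k[y0:y1,x0:x1]=m[y0:y1,x0:x1]; v,u=np.nonzero(k); return np.array([ray(c,a,d,z)[:2] for a,d in zip(u,v)],np.float32)
g=cv2.inRange(hsv,(45,110,80),(80,255,255)); red=cv2.inRange(hsv,(0,120,80),(8,255,255))|cv2.inRange(hsv,(172,120,80),(180,255,255))
print('tray',cv2.minAreaRect(W(g|red,12,(235,115,325,310))))
for b in ((262,181,305,189),(258,218,290,230)): print('line',W(g,12,b).mean(0))
q=W(cv2.inRange(hsv,(0,0,0),(180,255,70)),22,(265,150,303,182)); print('collar',cv2.minAreaRect(q),cv2.minEnclosingCircle(q))
E
```

```text
tray ((652.0763549804688, -164.90863037109375), (66.70807647705078, 200.83848571777344), 0.6339015960693359)
line [ 650.1158  -120.10854]
line [ 652.17206 -164.62915]
collar ((652.6791381835938, -100.65374755859375), (24.85438346862793, 23.672698974609375), 9.473235130310059) ((652.505859375, -100.29518127441406), 12.667343139648438)
```

Call:
step_arm(commands="-1 0.15 -0.1 -3.5 0;-1 0 0 -4 0;-1 0 0 -3.5 0;-1 0 0 -1.5 0;-1 0 0 -0.8 0;-1 0 0 -0.4 0;-1 0 0 0 0;-1 0 0 0 0;-1 0 0 0 0;-1 0 0 0 0;-1 0 0 0 0")

```text
time_s: 14.13
eef_pos: [653.5, -145.3, -16.7]
orientation: [2.028, 2.396, 0.001]
wrist_force: [0.4, -0.3, -0.1]
grip_width: 0.265
grip_force: 20.0
```

Call:
step_arm(commands="-1 -0.1 0.1 -0.2 0;-1 0 0 0 0;-1 0 0 0 0;-1 0 0 0 0")

```text
time_s: 14.47
eef_pos: [651.4, -143.8, -20.1]
orientation: [-2.029, -2.398, 0.0]
wrist_force: [-1.3, -0.6, -1.0]
grip_width: 0.269
grip_force: 20.0
```

Call:
step_arm(commands="-0.15 0 0 0 0;-0.15 0 0 0 0;-0.15 0 0 0 0;-0.15 0 0 1 0;-0.15 0 0 3 0;-0.15 0 0 4 0;-0.15 0 0 4 0;-0.15 -2.9 1.7 2 0;-0.2 -2.9 1.7 0 0;-0.2 -2.9 1.6 0 0;-0.2 -2.9 1.7 0 0;-0.2 -2.7 1.7 0 0;-0.2 0 3.8 0 0;-0.2 0 3.8 0 0;-0.2 0 3.8 0 0;-0.2 0 3.8 0 0;-0.2 0 3.8 0 0;-0.2 0 3.8 0 0;-0.2 0 3.8 0 0;-0.2 0 3.8 0 0")

```text
time_s: 16.13
eef_pos: [508.5, 246.1, 121.2]
orientation: [2.029, 2.397, 0.002]
wrist_force: [0.6, 0.2, 0.3]
grip_width: 0.402
grip_force: 0.0
```

Call:
step_arm(commands="-0.2 0 3.8 0 0;-0.2 0 3.8 0 0;-0.2 0 3.5 0 0;-0.2 0 0 0 0;-0.2 0 0 0 0;-0.2 0 0 0 0;-0.2 0 0 0 0")

```text
time_s: 16.72
eef_pos: [508.9, 354.0, 120.4]
orientation: [2.031, 2.396, -0.0]
wrist_force: [0.1, -0.3, 0.5]
grip_width: 0.396
grip_force: 0.0
```

```bash
python3 - <<'E'
from h import *
c=eyes.read_camera('wrist'); save(c,'w7'); np.savez('w7.npz',**c); s=env.sense(); print(s['eef_pos'],s['grip_width'],s['grip_force'])
hsv=cv2.cvtColor(c['frame'],cv2.COLOR_RGB2HSV)
m=cv2.inRange(hsv,(15,60,80),(35,255,255)); n,l,st,ce=cv2.connectedComponentsWithStats(m)
for i in range(1,n):
    if st[i,4]>15: print(st[i],ce[i],ray(c,*ce[i],28)[:2])
E
```

```text
[508.90619523 353.85267463 120.32185314] 0.3995186956961573 0.0
[270 201  11  13  81] [275.09876543 207.0617284 ] [508.83538561 356.53260921]
[186 314  18  59 545] [192.7266055  343.54862385] [437.66363688 170.36086363]
[346 314  18  59 561] [356.51336898 343.56149733] [635.09800383 202.83433531]
[ 137  387  341   15 3388] [332.5298111 395.864817 ] [623.87163355 118.67269864]
```

Call:
step_arm(commands="-0.2 0 0.2 -3.5 0;-0.2 0 0 -4 0;-0.2 0 0 -3.5 0;-0.2 0 0 -1.5 0;-0.2 0 0 -0.8 0;-0.2 0 0 -0.4 0;-0.2 0 0 0 0;-0.2 0 0 0 0;-0.2 0 0 0 0;-0.2 0 0 0 0")

```text
time_s: 17.6
eef_pos: [509.8, 357.7, -15.3]
orientation: [2.029, 2.397, 0.004]
wrist_force: [0.1, 0.0, 1.0]
grip_width: 0.399
grip_force: 0.0
```

Call:
step_arm(commands="-0.2 0 0 -0.15 0;-0.2 0 0 0 0;-0.2 0 0 0 0;-0.2 0 0 0 0;-1 0 0 0 0;-1 0 0 0 0;-1 0 0 0 0;-1 0 0 0 0;-1 0 0 0 0;-1 0 0 0 0;-1 0 0 0 0", squeeze=12)

```text
time_s: 18.52
eef_pos: [508.6, 357.1, -18.5]
orientation: [-2.03, -2.398, 0.0]
wrist_force: [-0.3, 0.0, 0.1]
grip_width: 0.125
grip_force: 12.0
```

Call:
step_arm(commands="-1 0 0 1.5 0;-1 0 0 4 0;-1 0 0 4 0;-1 0 0 4 0;-1 0 -3.8 0.5 0;-1 0 -3.8 0 0;-1 0 -3.8 0 0;-1 0 -3.8 0 0;-1 0 -3.8 0 0;-1 0 -3.8 0 0;-1 0 -3.8 0 0;-1 0 -3.8 0 0;-1 0 -3.8 0 0;-1 0 -3.8 0 0;-1 0 -3.8 0 0;-1 2.9 -2.5 0 0;-1 2.9 -2.5 0 0;-1 2.9 -2.5 0 0;-1 2.9 -2.5 0 0;-1 2.8 -2.5 0 0")

```text
time_s: 20.18
eef_pos: [653.7, -187.3, 121.3]
orientation: [-2.03, -2.397, -0.0]
wrist_force: [0.3, 0.1, 0.2]
grip_width: 0.121
grip_force: 12.0
```

Call:
step_arm(commands="-1 0 0 0 0;-1 0 0 0 0;-1 0 0 0 0;-1 0 0 0 0;-1 0 0 0 0")

```text
time_s: 20.6
eef_pos: [652.1, -184.9, 122.3]
orientation: [2.028, 2.399, 0.0]
wrist_force: [0.0, 0.0, -0.3]
grip_width: 0.124
grip_force: 12.0
```

```bash
cat > chk.py <<'E'
from h import *
c=eyes.read_camera('wrist'); s=env.sense(); print(s['eef_pos'],s['grip_width'],s['grip_force'],s['time_s']); save(c,'w_%d'%(s['time_s']*10)); np.savez('wl.npz',**c)
hsv=cv2.cvtColor(c['frame'],cv2.COLOR_RGB2HSV)
g=cv2.inRange(hsv,(45,110,80),(80,255,255))|cv2.inRange(hsv,(0,120,80),(8,255,255))|cv2.inRange(hsv,(172,120,80),(180,255,255))
v,u=np.nonzero(g); Q=np.array([ray(c,a,b,12)[:2] for a,b in zip(u,v)],np.float32); k=(abs(Q[:,0]-652)<40)&(Q[:,1]>-275)&(Q[:,1]<-55)
print('tray',cv2.minAreaRect(Q[k]))
m=cv2.inRange(hsv,(15,60,80),(35,255,255)); n,l,st,ce=cv2.connectedComponentsWithStats(m)
for i in range(1,n):
    if st[i,4]>15: print(st[i],ce[i],ray(c,*ce[i],28)[:2])
E
python3 chk.py
```

```text
[ 652.22561844 -184.97348354  122.30791759] 0.124401230148132 11.988771057731356 20.65
tray ((652.5346069335938, -163.05282592773438), (66.73590850830078, 198.69480895996094), 0.9053784012794495)
[164 230   4  44  57] [165.47368421 252.84210526] [ 540.56046878 -254.77887672]
[  53  243   76   57 1765] [ 95.76203966 269.39886686] [ 463.97918729 -288.11502775]
[266 255  19  32 347] [274.73198847 268.56772334] [ 663.67130067 -253.74908357]
[503 261   7   5  27] [505.66666667 262.74074074] [ 918.87115393 -203.85947852]
[237 314  10  59 340] [240.31470588 343.25294118] [ 638.61156865 -360.23794161]
[304 314  10  59 361] [309.15235457 343.95567867] [ 722.26111599 -347.35018097]
[  84  387  340   15 3385] [280.37282127 395.86646972] [ 701.16758566 -433.12045533]
```

Call:
step_arm(commands="-1 0 -0.1 -3.5 0;-1 0 0 -4 0;-1 0 0 -3.5 0;-1 0 0 -1.5 0;-1 0 0 -0.8 0;-1 0 0 -0.4 0;-1 0 0 -0.2 0;-1 0 0 0 0;-1 0 0 0 0;-1 0 0 0 0;-1 0 0 0 0;-1 0 0 0 0;-1 0 0 0 0")

```text
time_s: 21.73
eef_pos: [652.8, -187.0, -17.1]
orientation: [2.029, 2.398, 0.0]
wrist_force: [-0.4, 0.3, -0.4]
grip_width: 0.124
grip_force: 12.0
```

Call:
step_arm(commands="-1 0 0.05 -0.1 0;-1 0 0 0 0;-1 0 0 0 0;-1 0 0 0 0")

```text
time_s: 22.07
eef_pos: [652.6, -186.4, -18.5]
orientation: [-2.03, -2.398, -0.0]
wrist_force: [0.5, 0.3, 0.7]
grip_width: 0.119
grip_force: 12.0
```

Call:
step_arm(commands="-0.3 0 0 0 0;-0.3 0 0 0 0;-0.3 0 0 0 0;-0.3 0 0 0 0;-0.3 0 0 1 0;-0.3 0 0 3 0;-0.3 0 0 4 0;-0.3 0 0 4 0;-0.3 -2.9 2.5 2 0;-0.1 -2.9 2.5 0 0;0.1 -2.9 2.5 0 0;0.5 -2.9 2.5 0 0;0.5 -2.8 2.5 0 0;0.5 0 3.8 0 0;0.5 0 3.8 0 0;0.5 0 3.8 0 0;0.5 0 3.8 0 0;0.5 0 3.8 0 0;0.5 0 3.8 0 0;0.5 0 3.8 0 0")

```text
time_s: 23.73
eef_pos: [509.5, 205.7, 121.9]
orientation: [2.029, 2.397, 0.002]
wrist_force: [0.8, -0.9, 0.4]
grip_width: 0.749
grip_force: 0.0
```

Call:
step_arm(commands="0.5 0 3.8 0 0;0.5 0 3.8 0 0;0.5 0 3.8 0 0;0.5 0 3.8 0 0;0.5 0 3.8 0 0;0.5 0 0 0 0;0.5 0 0 0 0;0.5 0 0 0 0;0.5 0 0 0 0;0.5 0 0 0 0")

```text
time_s: 24.57
eef_pos: [510.0, 392.4, 121.1]
orientation: [2.032, 2.396, 0.0]
wrist_force: [-0.4, -0.7, -0.0]
grip_width: 0.748
grip_force: 0.0
```

```bash
python3 - <<'E'
from h import *
c=eyes.read_camera('wrist'); np.savez('w8.npz',**c); s=env.sense(); print(s['eef_pos'],s['grip_width'],s['time_s'])
cv2.imwrite('pics/w8.png',cv2.resize(cv2.cvtColor(c['frame'],cv2.COLOR_RGB2BGR)[150:290,190:360],None,fx=4,fy=4))
P=pts(c)[...,:3]; k=(P[...,2]>34)&(P[...,2]<43)&(abs(P[...,0]-508)<45)&(abs(P[...,1]-399)<30)
Q=P[k][:,:2].astype(np.float32); print(len(Q),Q.mean(0),cv2.minAreaRect(Q))
E
```

```text
[510.02215175 392.51289758 121.14920584] 0.750811130479221 24.6167
903 [507.63535 400.6372 ] ((508.0030212402344, 400.14056396484375), (49.28855514526367, 20.629867553710938), 7.871102333068848)
```

View pics/w8.png

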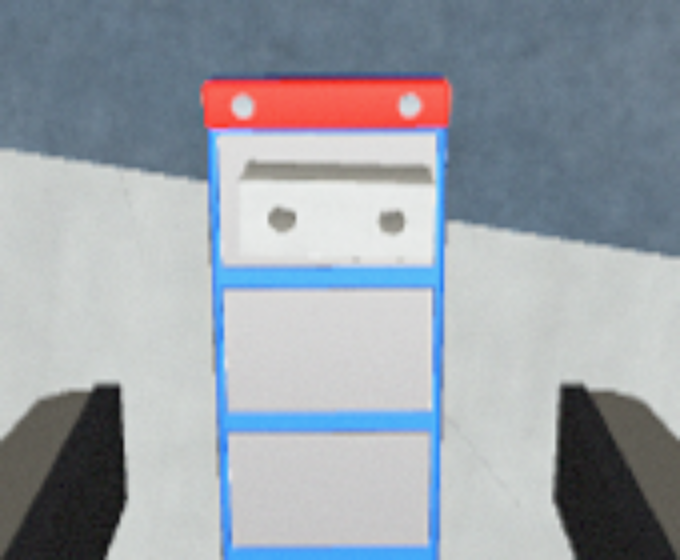

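Call:
step_arm(commands="0.5 -0.2 0.75 -3.5 -0.03;0.5 0 0 -4 0;0.5 0 0 -3.5 0;0.5 0 0 -1.5 0;0.5 0 0 -0.8 0;0.5 0 0 -0.2 0;0.5 0 0 0 0;0.5 0 0 0 0;0.5 0 0 0 0;0.5 0 0 0 0;0.5 0 0 0 0;0.5 0 0 0 0")

```text
time_s: 25.62
eef_pos: [508.0, 401.5, -13.5]
orientation: [2.065, 2.367, 0.001]
wrist_force: [-0.9, -0.5, 0.4]
grip_width: 0.749
grip_force: 0.0
```

Call:
step_arm(commands="-1 0 -0.1 0 0;-1 0 0 0 0;-1 0 0 0 0;-1 0 0 0 0;-1 0 0 0 0;-1 0 0 0 0;-1 0 0 0 0", squeeze=25)

```text
time_s: 26.2
eef_pos: [507.6, 400.2, -14.2]
orientation: [2.065, 2.367, -0.0]
wrist_force: [-0.5, -0.7, 0.4]
grip_width: 0.54
grip_force: 25.0
```

Call:
step_arm(commands="-1 0 0 1.5 0;-1 0 0 4 0;-1 0 0 4 0;-1 0 0 4 0;-1 0 -3.8 0 0;-1 0 -3.8 0 0;-1 0 -3.8 0 0;-1 0 -3.8 0 0;-1 0 -3.8 0 0;-1 0 -3.8 0 0;-1 0 -3.8 0 0;-1 0 -3.8 0 0;-1 0 -3.8 0 0;-1 0 -3.8 0 0;-1 0 -3.8 0 0;-1 0 -3.8 0 0")

```text
time_s: 27.53
eef_pos: [507.6, -57.6, 122.1]
orientation: [2.064, 2.366, 0.001]
wrist_force: [0.8, 0.1, 0.1]
grip_width: 0.543
grip_force: 25.0
```

Call:
step_arm(commands="-1 2.4 -2.9 0 -0.02;-1 2.4 -2.9 0 -0.02;-1 2.4 -2.9 0 -0.02;-1 2.4 -2.9 0 -0.02;-1 2.4 -2.9 0 -0.02;-1 2.5 -2.8 0 -0.027;-1 0 0 0 0;-1 0 0 0 0;-1 0 0 0 0;-1 0 0 0 0;-1 0 0 0 0;-1 0 0 0 0")

```text
time_s: 28.53
eef_pos: [652.4, -227.8, 121.7]
orientation: [2.21, 2.232, 0.0]
wrist_force: [-0.1, -0.5, -1.6]
grip_width: 0.541
grip_force: 25.0
```

```bash
python3 chk.py; python3 - <<'E'
from h import *
c=dict(np.load('wl.npz')); f=c['frame']; hsv=cv2.cvtColor(f,cv2.COLOR_RGB2HSV)
q=np.array([ray(c,u,v,22)[:2] for v,u in np.argwhere(cv2.inRange(hsv,(0,0,0),(180,255,70))>0)],np.float32); q=q[np.linalg.norm(q-[652,-100],axis=1)<17]; print('collar',cv2.minEnclosingCircle(q))
cv2.imwrite('pics/w9.png',cv2.resize(cv2.cvtColor(f,cv2.COLOR_RGB2BGR)[60:310,190:380],None,fx=2.4,fy=2.4))
E
```

```text
[ 652.44393594 -227.99880837  121.57184144] 0.5389318327396551 24.999552369117737 28.5833
tray ((651.6810913085938, -163.94677734375), (66.69242858886719, 200.53233337402344), 0.5207269191741943)
[266  54  19   1  19] [275.  54.] [651.33553    -80.20469929]
[271 166  10  11  83] [275.61445783 171.39759036] [ 652.95321794 -187.95375139]
[529 184   6   4  16] [531.6875 185.25  ] [ 919.16593173 -199.99585515]
[166 199   6  48  68] [168.26470588 223.45588235] [ 537.80329441 -244.89845918]
[  60  235   81   53 2045] [107.6801956  257.27432763] [ 466.53780808 -285.10205822]
[160 314  22  59 635] [168.57322835 343.45826772] [ 523.73351202 -399.48494835]
[368 314  22  59 655] [380.83969466 343.76183206] [ 784.22053826 -397.85753275]
[ 165  387  341   15 3395] [359.86097202 395.86391753] [ 765.84135413 -479.31146133]
collar ((652.5123291015625, -101.07872009277344), 12.941802024841309)
```

View pics/w9.png

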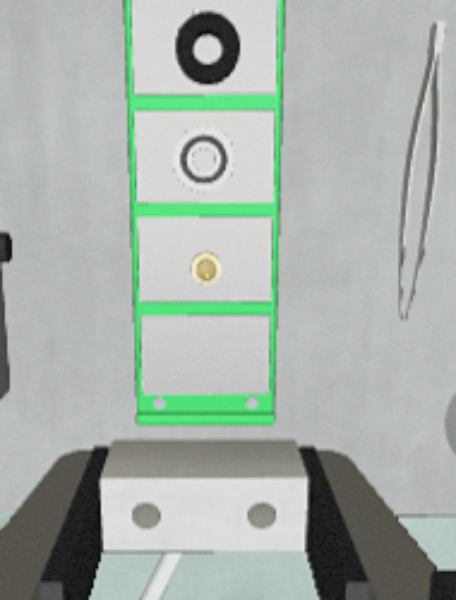

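Call:
step_arm(commands="-1 -0.05 -0.25 -3.5 0;-1 0 0 -4 0;-1 0 0 -3.5 0;-1 0 0 -1.5 0;-1 0 0 -0.6 0;-1 0 0 -0.3 0;-1 0 0 0 0;-1 0 0 0 0;-1 0 0 0 0;-1 0 0 0 0;-1 0 0 0 0;-1 0 0 0 0")

```text
time_s: 29.58
eef_pos: [652.5, -231.5, -12.5]
orientation: [2.211, 2.231, 0.0]
wrist_force: [-0.7, -0.4, -0.4]
grip_width: 0.54
grip_force: 25.0
```

Call:
step_arm(commands="-1 0 0.05 -0.12 0;-1 0 0 0 0;-1 0 0 0 0;-1 0 0 0 0")

```text
time_s: 29.92
eef_pos: [652.3, -230.8, -14.2]
orientation: [2.211, 2.231, 0.0]
wrist_force: [0.9, 1.1, 0.9]
grip_width: 0.543
grip_force: 25.0
```

Down; I release, back off and check.

Call:
step_arm(commands="0.4 0 0 0 0;0.4 0 0 0 0;0.4 0 0 0 0;0.4 0 0 0 0;0.4 0 0 1 0;0.4 0 0 3 0;0.4 0 0 4 0;0.4 0 0 4 0;0.4 -2.4 2.8 2 0;0.4 -2.4 2.8 0 0;0.4 -2.4 2.8 0 0;0.4 -2.4 2.8 0 0;0.4 -2.4 2.8 0 0;0.4 -2.4 2.8 0 0;0.4 0 3.8 0 0;0.4 0 3.8 0 0;0.4 0 3.8 0 0;0.4 0 3.8 0 0;0.4 0 3.8 0 0;0.4 0 3.8 0 0")

```text
time_s: 31.58
eef_pos: [508.2, 166.9, 126.6]
orientation: [2.211, 2.231, 0.002]
wrist_force: [0.4, -1.2, 0.2]
grip_width: 0.698
grip_force: 0.0
```

Call:
step_arm(commands="0.4 0 3.8 0 0;0.4 0 3.8 0 0;0.4 0 3.8 0 0;0.4 0 0 0 0;0.4 0 0 0 0;0.4 0 0 0 0")

```text
time_s: 32.08
eef_pos: [508.3, 278.7, 125.9]
orientation: [2.211, 2.231, -0.0]
wrist_force: [-0.0, 0.0, 1.0]
grip_width: 0.7
grip_force: 0.0
```

```bash
python3 - <<'E'
from h import *
s=env.sense(); print(s['eef_pos'],s['time_s'])
c=eyes.read_camera('top'); f=c['frame']; P=pts(c)[...,:3]
cv2.imwrite('pics/end.png',cv2.resize(cv2.cvtColor(f,cv2.COLOR_RGB2BGR)[135:200,305:425],None,fx=6,fy=6,interpolation=cv2.INTER_CUBIC))
k=(P[...,2]>32)&(P[...,2]<44)&(abs(P[...,0]-652)<35)&(abs(P[...,1]+231)<25)
print(k.sum(),P[k].mean(0) if k.any() else '',cv2.minAreaRect(P[k][:,:2].astype(np.float32)))
E
```

```text
[508.32549728 278.6525168  125.8659566 ] 32.0833
200 [ 651.85365263 -230.84067036   38.71810553] ((651.9381103515625, -231.31077575683594), (49.308719635009766, 21.068187713623047), 1.0383405685424805)
```

View pics/end.png

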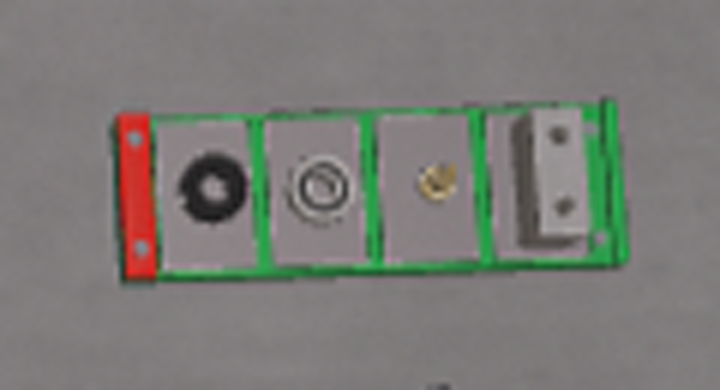

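The picture shows, from the red end at (138,200): collar (213,188), bearing (320,188), collet (437,182) and spacer (560,170, leaning outward only by parallax). All four are on their pads in reverse order, and the robot is clear.

```bash
python3 -c "
from rig import env
print(env.close_job())"
```

```text
the job is handed in; nothing more can be done
None
```

I handed the job in at about 32 s: the green tray holds collar, bearing, collet and spacer counted from its red end (reverse order), each upright within about 2 mm of its pad's middle by the last camera checks (the bearing judged by eye), with the spacer across the tray.

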